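Pack the string-art thread kit

TASK

Pack up the string-art kit: stand each of the four full spools of thread upright on the floor of the cup of its own colour in the white tray. Two spools, a red and a blue, are nearly used up, with hardly any thread on a brown core: leave those standing where they are on the table.

Things in the scene. Friction and masses are not known exactly. Their poses are not given: they have to be found in the camera images.
- red_spool: loose full spool of red thread, standing upright, 75 mm tall: cream foot disc 42 mm across and 5 mm thick, then the fat red thread winding, 36 mm across (round, straight-sided from 5 to 55 mm above the table, the place to grip), narrowing to 22 mm at 65 mm, cream tube end 14 mm across on top. Origin at the centre of its underside, z up. 60 to 130 g.
- blue_spool: loose full spool of blue thread, standing upright, 75 mm tall: cream foot disc 42 mm across and 5 mm thick, then the fat blue thread winding, 36 mm across (round, straight-sided from 5 to 55 mm above the table, the place to grip), narrowing to 22 mm at 65 mm, cream tube end 14 mm across on top. Origin at the centre of its underside, z up. 60 to 130 g.
- yellow_spool: loose full spool of yellow thread, standing upright, 75 mm tall: cream foot disc 42 mm across and 5 mm thick, then the fat yellow thread winding, 36 mm across (round, straight-sided from 5 to 55 mm above the table, the place to grip), narrowing to 22 mm at 65 mm, cream tube end 14 mm across on top. Origin at the centre of its underside, z up. 60 to 130 g.
- green_spool: loose full spool of green thread, standing upright, 75 mm tall: cream foot disc 42 mm across and 5 mm thick, then the fat green thread winding, 36 mm across (round, straight-sided from 5 to 55 mm above the table, the place to grip), narrowing to 22 mm at 65 mm, cream tube end 14 mm across on top. Origin at the centre of its underside, z up. 60 to 130 g.
- red_cup: red open silicone cup, fixed in the white tray: rim 82 mm across, 22 mm tall, wall 3 mm, flat inner floor 4 mm above its underside and 62 mm across. Origin at the centre of its underside, z up. The four cups trade places in a square, 94 mm from centre to centre, on the tray floor 5 mm above the table; the tray is 206 mm square, walls 20 mm high.
- blue_cup: blue open silicone cup, fixed in the white tray: rim 82 mm across, 22 mm tall, wall 3 mm, flat inner floor 4 mm above its underside and 62 mm across. Origin at the centre of its underside, z up. The four cups trade places in a square, 94 mm from centre to centre, on the tray floor 5 mm above the table; the tray is 206 mm square, walls 20 mm high.
- yellow_cup: yellow open silicone cup, fixed in the white tray: rim 82 mm across, 22 mm tall, wall 3 mm, flat inner floor 4 mm above its underside and 62 mm across. Origin at the centre of its underside, z up. The four cups trade places in a square, 94 mm from centre to centre, on the tray floor 5 mm above the table; the tray is 206 mm square, walls 20 mm high.
- green_cup: green open silicone cup, fixed in the white tray: rim 82 mm across, 22 mm tall, wall 3 mm, flat inner floor 4 mm above its underside and 62 mm across. Origin at the centre of its underside, z up. The four cups trade places in a square, 94 mm from centre to centre, on the tray floor 5 mm above the table; the tray is 206 mm square, walls 20 mm high.
- worn_red_spool: loose used-up spool, upright, origin at the centre of its underside: cream foot (42 mm) and height (75 mm) of a full one, but a slim brown core (18 mm) with a thin red layer, 23 mm across, so its foot shows widely from above. Stays. Spools stand at least 80 mm apart; eraser, pencils, nail tin and hammer about them are under 45 mm high; all taller things stand well beyond.
- worn_blue_spool: loose used-up spool, upright, origin at the centre of its underside: cream foot (42 mm) and height (75 mm) of a full one, but a slim brown core (18 mm) with a thin blue layer, 23 mm across, so its foot shows widely from above. Stays. Spools stand at least 80 mm apart; eraser, pencils, nail tin and hammer about them are under 45 mm high; all taller things stand well beyond.
Things that resemble listed ones, but are neither listed nor needed, are in the scene too. There is more than one size of the green_spool; the one meant has the size given above.

How it is judged:
By the outcome, as a careful person would: the job done as asked, in the order asked, and still so for the second after the job is handed in, with the robot touching nothing.
It also fails if it takes over 106 s, if anything falls off the work surface, if the arm or the gripper's body presses on something with over 40 N, if the wrist force passes 120 N, or if a joint passes its speed limit or range.

ROBOT

A 7-joint arm with a two-finger parallel gripper is mounted at the origin on the work surface. World frame = base frame: x ahead of the robot, y to its left, z up, the work surface at z = 0. Lengths are in m, angles in rad, forces in N, time in s.
With the tool pointing down it reaches from about 0.4 to 0.85 m from the base axis. Payload 10.4 kg.
Tool frame: the origin (TCP) lies between the finger pads; the fingertips stand tcp_to_tips ahead of it and the grasp point (between the pads) lies 8 mm behind it (tcp_to_tips is the distance from the TCP to the fingertips, in m); z points along the fingers, y is the line along which they close (so a half turn about z gives the same grasp; the last joint's range is limited). The gripper opens to 85 mm and grips with 20 to 120 N. Pads are 22 mm wide; open, the fingers measure 114 mm over their backs; the gripper's body (76 mm by 85 mm) begins 54 mm behind the grasp point. The pads swing forward as they close: fully open they stand 13 mm farther back than shut.
Start: joints at [1.246, 0.332, -0.065, 1.46, 0.022, 1.35, -0.088], TCP at [0.186, -0.597, 0.214] pointing down, gripper open.
Joint ranges: [-2.6, 2.6], [-0.5, 2.12], [-1.47, 1.34], [0.16, 2.42], [-1.27, 4.41], [0.06, 2.06], [-2.6, 2.6]. Speed limits (rad/s): [2.22, 2.22, 2.79, 2.79, 3.14, 3.14, 3.14].

INTERFACE

Orientations are given as a unit quaternion [x, y, z, w].
In Python, from workcell import * gives the robot as it stands.
- The arm moves only by the tool apply_moves, never from a script. Its argument "rows" is a list of rows, each an object of numbers: "x", "y", "z": the shift along the tool's x, y, z in mm; "ax", "ay", "az": the turn, a rotation vector about the tool's x, y, z in degrees; "gripper": the closure, from 0 (fully open) to 1 (shut). A call has 1 to 5 rows; each row shifts and turns the commanded pose from where the row before left it, along the tool's axes as they then stand; what a row does not reach is not made up. A row lasts 1/12 s, in which the tool goes at most 41.7 mm and 7.16 degrees, less where a joint would pass 70% of its speed; a pose out of reach is approached as far as the arm can. A call with a gripper value outside its range is refused whole. The fingers move at their own pace and stop on an object; "newtons" is the grip in N (left out, the last holds). Time passes only in rows, so rows that do not move let the fingers close. It gives the time, the measured TCP pose, the force, the opening and the grip force at its end, in the units of the state.
- get_obs(): the state, without advancing time (a new reading comes with each control period).
- camera(name): name is "side" or "top"; returns a dict with "color" (420x560x3 uint8, red, green, blue), "fov_y" (degrees; the focal length in pixels is half the picture's height over the tangent of half this angle, whatever the lens; pixels are square), "cx", "cy" (the principal point, pixels), "rvec" (rotation vector, rad) and "tvec" (3), from world to camera coordinates, as OpenCV has them. Camera axes: x right, y down, z forward; pixel columns grow to the right and rows downward; lengths in m; the calibration is good to about 2 mm. A picture is of the moment at which its call begins. There is no depth.
- hand_in(): hands the job in; it is judged then, once.
The state is a dict: "clock": time; "joint_pos": joint angles; "joint_velocities": joint speeds; "tau": joint torques, N m; "position": TCP position; "ee_rot": TCP orientation; "ft_force": force on the tool from outside, world axes, zero at the start; "torque": the same for the moment, N m; "grip_width": opening from 0.0 (shut) to 1.0 (fully open); "grasp_force": force on a finger pad.
Only numpy, scipy, OpenCV 4.12 (cv2) and the standard library are available. Lean on these libraries where they do the work, as an engineer would, in place of code of your own. Each camera call takes 0.05 s, during which the arm holds its last target. There are 200 camera calls.

## Working session

There is one attempt and no reset: what is moved stays moved. The work goes in short steps, Python scripts to look and compute and a tool call to move; the robot and the scene stay as the last step left them, time stands still between calls to the robot, and variables do not carry over. Pictures are saved under pics/ and viewed, at most 14 in all, crops included, and the job is handed in when it is done.

Besides the shell and the picture viewer there is one more tool, called after ">>>" in YAML: its name, and indented under it one key for each argument. apply_moves: Moves the arm, as the interface text tells. Its arguments: {"type":"object","properties":{"rows":{"type":"array","items":{"type":"object","properties":{"x":{"type":"number"},"y":{"type":"number"},"z":{"type":"number"},"ax":{"type":"number"},"ay":{"type":"number"},"az":{"type":"number"},"gripper":{"type":"number"}}}},"newtons":{"type":"number"}},"required":["rows"]}

```bash
mkdir -p pics; ls; python3 - <<'E'
from workcell import *
import cv2
for n in ("top","side"):
    c=camera(n); cv2.imwrite(f"pics/{n}0.png",c["color"][:,:,::-1])
    print(n,{k:v for k,v in c.items() if k!="color"})
print(get_obs())
E
```

```text
pics
top {'fov_y': 46.124409578673934, 'cx': 279.3796266206534, 'cy': 198.27394419443056, 'rvec': array([ 2.20262549, -2.1404967 ,  0.15549143]), 'tvec': array([-0.01964844,  0.51333011,  0.88257441])}
side {'fov_y': 55.534027318226514, 'cx': 283.4750399728105, 'cy': 207.16142666473309, 'rvec': array([ 2.33907711, -0.05427223,  0.02447285]), 'tvec': array([-0.50373153,  0.03217532,  0.79304705])}
{'clock': 0.1, 'joint_pos': array([ 1.2464122 ,  0.33277031, -0.06466927,  1.46083501,  0.02157321,
        1.3499233 , -0.08849406]), 'joint_velocities': array([-9.91260415e-05, -7.49590635e-04, -2.13655779e-03, -1.69952858e-03,
        1.32119961e-03,  5.65292784e-04,  3.60600692e-04]), 'tau': array([ 1.76294801e-03, -6.26742196e+01,  4.92991763e-02, -3.92430747e+01,
        1.61593506e-02,  6.97704905e-03, -3.56645614e-06]), 'position': array([ 0.18564689, -0.59642006,  0.21343005]), 'ee_rot': array([ 9.88637955e-01,  1.50315028e-01, -1.13640487e-04, -6.10520793e-04]), 'ft_force': array([-0.50274176,  0.85500535, -0.16844369]), 'torque': array([-0.01642548,  0.0282452 ,  0.04534674]), 'grasp_force': 0.0, 'grip_width': 0.995811447743148}
```

View pics/top0.png

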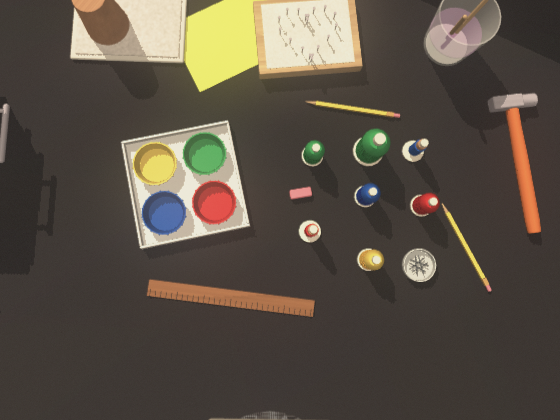

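View pics/side0.png

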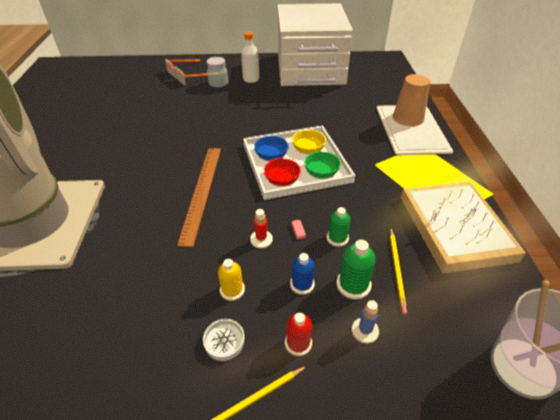

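The top view shows the cups: yellow (155,164), green (204,153), blue (164,213), red (214,202). The full spools are green (313,153), blue (367,194), red (425,204) and yellow (371,260). There is an oversized green at (372,147), with worn spools at (310,231) and (414,150). The side view agrees.

```bash
cat > h.py <<'E'
from workcell import *
import cv2, numpy as np
def cam(n):
    c=camera(n); c["R"]=cv2.Rodrigues(c["rvec"])[0]; c["f"]=210/np.tan(np.radians(c["fov_y"]/2)); return c
def ray(c,u,v,z):
    d=c["R"].T@np.array([(u-c["cx"])/c["f"],(v-c["cy"])/c["f"],1]); o=-c["R"].T@c["tvec"]
    return (o+d*(z-o[2])/d[2])
def proj(c,P):
    q=c["R"]@np.asarray(P)+c["tvec"]; return c["cx"]+c["f"]*q[0]/q[2],c["cy"]+c["f"]*q[1]/q[2]
def tri(cs,uvs):
    Ps=[np.array([[c["f"],0,c["cx"]],[0,c["f"],c["cy"]],[0,0,1]])@np.c_[c["R"],c["tvec"]] for c in cs]
    X=cv2.triangulatePoints(Ps[0],Ps[1],np.float64(uvs[0]),np.float64(uvs[1])).ravel(); return X[:3]/X[3]
def blobs(c,u,v,r=20):
    h=cv2.cvtColor(c["color"],cv2.COLOR_RGB2HSV); m=((h[...,1]<110)&(h[...,2]>120)).astype(np.uint8)
    n,l,s,ce=cv2.connectedComponentsWithStats(m,connectivity=4)
    return [(s[i,4],*s[i,:4],ce[i].round(1)) for i in range(1,n) if s[i,4]>8 and np.hypot(*(ce[i]-[u,v]))<r]
E
python3 - <<'E'
from h import *
t=cam("top"); s=cam("side")
S=dict(green=((313,153),(340,227)),blue=((367,194),(303,273)),red=((425,204),(299,333)),yellow=((371,260),(230,278)),big=((372,147),(356,269)),wr=((310,231),(261,228)),wb=((414,150),(368,320)))
for k,(a,b) in S.items():
    print(k); 
    for q in blobs(t,*a): print("  top",q,ray(t,*q[5],.075).round(3))
    for q in blobs(s,b[0],b[1],28): print("  side",q)
h=cv2.cvtColor(t["color"],cv2.COLOR_RGB2HSV)
for k,(u,v),h0 in (("yellow",(155,164),25),("green",(204,153),65),("blue",(164,213),112),("red",(214,202),0)):
    d=np.abs((h[...,0].astype(int)-h0+90)%180-90)
    m=((d<14)&(h[...,1]>110)&(h[...,2]>40)).astype(np.uint8)
    m[:, :]*=cv2.circle(np.zeros_like(m),(u,v),32,1,-1)
    cs=max(cv2.findContours(m,0,2)[0],key=cv2.contourArea); e=cv2.fitEllipse(cv2.convexHull(cs))
    print("cup",k,np.round(e[0],1),np.round(e[1],1),ray(t,*e[0],.027).round(4), np.linalg.norm(ray(t,e[0][0]+e[1][0]/2,e[0][1],.027)-ray(t,e[0][0]-e[1][0]/2,e[0][1],.027)))
E
```

```text
green
  top (np.int32(73), np.int32(311), np.int32(143), np.int32(10), np.int32(10), array([315.5, 147.3])) [ 0.602 -0.066  0.075]
  top (np.int32(70), np.int32(302), np.int32(148), np.int32(21), np.int32(18), array([309.2, 159.6])) [ 0.579 -0.055  0.075]
  side (np.int32(75), np.int32(337), np.int32(207), np.int32(9), np.int32(10), array([340.9, 211.4]))
  side (np.int32(103), np.int32(327), np.int32(233), np.int32(22), np.int32(13), array([337.5, 241.1]))
blue
  top (np.int32(71), np.int32(354), np.int32(186), np.int32(17), np.int32(21), array([358.4, 197.2])) [ 0.515 -0.144  0.075]
  top (np.int32(71), np.int32(368), np.int32(187), np.int32(10), np.int32(9), array([372.4, 191. ])) [ 0.526 -0.168  0.075]
  side (np.int32(100), np.int32(299), np.int32(253), np.int32(10), np.int32(12), array([303.4, 258.2]))
  side (np.int32(132), np.int32(290), np.int32(279), np.int32(25), np.int32(15), array([302.4, 288. ]))
red
  top (np.int32(83), np.int32(410), np.int32(195), np.int32(18), np.int32(22), array([415.4, 206.9])) [ 0.5   -0.245  0.075]
  top (np.int32(62), np.int32(428), np.int32(19
[... 1723 characters left out ...]
0), np.int32(22), np.int32(22), array([410.4, 151.8])) [ 0.599 -0.237  0.075]
  side (np.int32(115), np.int32(366), np.int32(300), np.int32(12), np.int32(13), array([371.6, 305.6]))
  side (np.int32(16), np.int32(371), np.int32(313), np.int32(7), np.int32(7), array([374. , 316.5]))
  side (np.int32(381), np.int32(351), np.int32(318), np.int32(29), np.int32(26), array([364.5, 332.4]))
cup yellow [154.5 163.1] [42.9 44.1] [0.5731 0.2293 0.027 ] 0.07933754420658552
cup green [208.  157.6] [25.6 30.6] [0.5867 0.1304 0.027 ] 0.04763952174262466
cup blue [162.4 213.3] [39.8 43.4] [0.4797 0.2095 0.027 ] 0.07278691464223865
cup red [213.5 202. ] [43.6 44.2] [0.5034 0.1166 0.027 ] 0.08037959010966793
```

```bash
python3 - <<'E'
from h import *
import workcell
print([ (k,getattr(workcell,k)) for k in dir(workcell) if 'tip' in k.lower()])
t=cam("top"); s=cam("side")
for k,a,b in (("green",(315.5,147.3),(340.9,211.4)),("blue",(372.4,191),(303.4,258.2)),("red",(432.5,201.2),(299.3,317.8)),("yellow",(375.9,259.3),(227.9,263.2)),("big",(378.7,138.5),(361,246.7)),("wb",(423.4,142.9),(371.6,305.6))):
    print(k,tri((t,s),(a,b)).round(4),ray(t,*a,.075).round(4),ray(s,*b,.073).round(4))
print("wr",ray(t,309.4,230.7,.004),"tin",ray(t,419,265,.02))
for k,w in (("green",21),("blue",21),("red",22),("yellow",23),("big",29)):print(k,"foot mm",w*1000*.079/43)
E
cat >> h.py <<'E'
from scipy.spatial.transform import Rotation as Rt
def go(x,y,z):
    o=get_obs(); R=Rt.from_quat(o["ee_rot"]); d=(np.array([x,y,z])-o["position"])*1000
    print("tool mm",R.inv().apply(d).round(1),"rot",R.as_matrix().round(2).tolist(),"pos",o["position"].round(4),"t",o["clock"])
E
python3 -c "
from h import *
go(.602,-.066,.2);go(.511,-.276,.2)"
```

```text
[('tcp_to_tips', 0.011)]
green [ 0.6034 -0.0663  0.0713] [ 0.602 -0.066  0.075] [ 0.604  -0.0678  0.073 ]
blue [ 0.5275 -0.1693  0.0709] [ 0.5263 -0.1685  0.075 ] [ 0.5281 -0.1709  0.073 ]
red [ 0.5124 -0.2766  0.0723] [ 0.5114 -0.2757  0.075 ] [ 0.5135 -0.2769  0.073 ]
yellow [ 0.407  -0.1755  0.073 ] [ 0.4063 -0.1752  0.075 ] [ 0.4081 -0.1754  0.073 ]
big [ 0.6161 -0.1738  0.0998] [ 0.6218 -0.1794  0.075 ] [ 0.6246 -0.1513  0.073 ]
wb [ 0.6182 -0.2614  0.0716] [ 0.6165 -0.2602  0.075 ] [ 0.6192 -0.2621  0.073 ]
wr [ 0.45674963 -0.06409368  0.004     ] tin [ 0.39803059 -0.26783764  0.02      ]
green foot mm 38.58139534883721
blue foot mm 38.58139534883721
red foot mm 40.41860465116279
yellow foot mm 42.25581395348837
big foot mm 53.27906976744186
tool mm [ 555.1 -382.9   14. ] rot [[0.95, 0.3, -0.0], [0.3, -0.95, 0.0], [0.0, -0.0, -1.0]] pos [ 0.1858 -0.5966  0.2139] t 0.3
tool mm [ 405.8 -209.5   13.9] rot [[0.95, 0.3, -0.0], [0.3, -0.95, 0.0], [0.0, -0.0, -1.0]] pos [ 0.1858 -0.5966  0.2139] t 0.3
```

>>> apply_moves:
  rows:
    - {"x": 31, "y": -16, "gripper": 0.25}
    - {"x": 31, "y": -16}
    - {"x": 31, "y": -16}
    - {"x": 31, "y": -16}
    - {"x": 31, "y": -16}
  newtons: 40

```text
invalid input at $.rows[0]: expected keys x, y, z, ax, ay, az, gripper
```

>>> apply_moves:
  rows:
    - {"x": 31, "y": -16}
    - {"x": 31, "y": -16}
    - {"x": 31, "y": -16}
    - {"x": 31, "y": -16}
    - {"x": 31, "y": -16}

```text
invalid input at $.rows[0]: expected keys x, y, z, ax, ay, az, gripper
```

>>> apply_moves:
  rows:
    - {"x": 31, "y": -16}
    - {"x": 31, "y": -16}
    - {"x": 31, "y": -16}
    - {}
    - {}

```text
invalid input at $.rows[0]: expected keys x, y, z, ax, ay, az, gripper
```

```bash
python3 -c "
from h import *
go(.512,-.276,.12)
cv2.imwrite('pics/s1.png',camera('side')['color'][:,:,::-1])"
```

```text
tool mm [ 406.8 -209.1   93.9] rot [[0.95, 0.3, -0.0], [0.3, -0.95, 0.0], [0.0, -0.0, -1.0]] pos [ 0.1858 -0.5966  0.2139] t 0.3
```

View pics/s1.png

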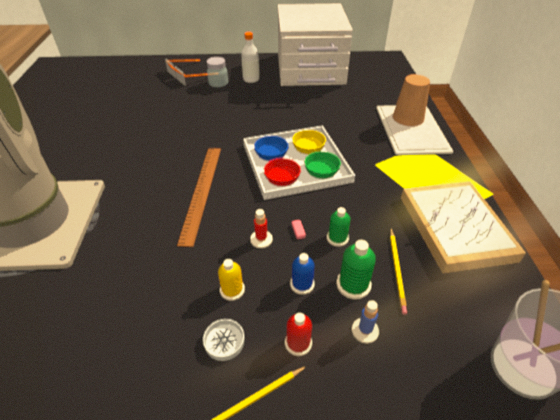

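Nothing has moved: every row needs all the keys. The picture is unchanged, with the red spool still at (299,333).

>>> apply_moves:
  rows:
    - {"x": 31, "y": -16, "z": 0, "ax": 0, "ay": 0, "az": 0, "gripper": 0.25}
    - {"x": 31, "y": -16, "z": 0, "ax": 0, "ay": 0, "az": 0, "gripper": 0.25}
    - {"x": 31, "y": -16, "z": 0, "ax": 0, "ay": 0, "az": 0, "gripper": 0.25}
    - {"x": 31, "y": -16, "z": 0, "ax": 0, "ay": 0, "az": 0, "gripper": 0.25}
    - {"x": 31, "y": -16, "z": 0, "ax": 0, "ay": 0, "az": 0, "gripper": 0.25}
  newtons: 40

```text
clock: 0.77
position: [0.311, -0.473, 0.2143]
ee_rot: [0.989, 0.15, 0.0, 0.0]
ft_force: [1.3, -0.6, 0.1]
grip_width: 0.752
grasp_force: 0.0
```

>>> apply_moves:
  rows:
    - {"x": 31, "y": -16, "z": 0, "ax": 0, "ay": 0, "az": 0, "gripper": 0.25}
    - {"x": 31, "y": -16, "z": 0, "ax": 0, "ay": 0, "az": 0, "gripper": 0.25}
    - {"x": 31, "y": -16, "z": 0, "ax": 0, "ay": 0, "az": 0, "gripper": 0.25}
    - {"x": 31, "y": -16, "z": 0, "ax": 0, "ay": 0, "az": 0, "gripper": 0.25}
    - {"x": 31, "y": -16, "z": 0, "ax": 0, "ay": 0, "az": 0, "gripper": 0.25}

```text
clock: 1.18
position: [0.4352, -0.3505, 0.2143]
ee_rot: [0.989, 0.15, 0.0, 0.0]
ft_force: [0.4, -0.3, -0.9]
grip_width: 0.75
grasp_force: 0.0
```

>>> apply_moves:
  rows:
    - {"x": 31, "y": -16, "z": 0, "ax": 0, "ay": 0, "az": 0, "gripper": 0.25}
    - {"x": 31, "y": -16, "z": 0, "ax": 0, "ay": 0, "az": 0, "gripper": 0.25}
    - {"x": 31, "y": -16, "z": 0, "ax": 0, "ay": 0, "az": 0, "gripper": 0.25}
    - {"x": 0, "y": 0, "z": 0, "ax": 0, "ay": 0, "az": 0, "gripper": 0.25}
    - {"x": 0, "y": 0, "z": 0, "ax": 0, "ay": 0, "az": 0, "gripper": 0.25}

```text
clock: 1.6
position: [0.5101, -0.2762, 0.214]
ee_rot: [0.988, 0.152, 0.0, -0.0]
ft_force: [-0.4, -1.2, -0.7]
grip_width: 0.75
grasp_force: 0.0
```

```bash
python3 -c "
from h import *
go(.512,-.276,.034);print(get_obs()['grip_width'])"
```

```text
tool mm [  1.8   0.5 180. ] rot [[0.95, 0.3, 0.0], [0.3, -0.95, 0.0], [0.0, -0.0, -1.0]] pos [ 0.5101 -0.2762  0.214 ] t 1.6
0.7496195841523655
```

>>> apply_moves:
  rows:
    - {"x": 2, "y": 1, "z": 40, "ax": 0, "ay": 0, "az": 0, "gripper": 0.25}
    - {"x": 0, "y": 0, "z": 40, "ax": 0, "ay": 0, "az": 0, "gripper": 0.25}
    - {"x": 0, "y": 0, "z": 30, "ax": 0, "ay": 0, "az": 0, "gripper": 0.25}
    - {"x": 0, "y": 0, "z": 15, "ax": 0, "ay": 0, "az": 0, "gripper": 0.25}
    - {"x": 0, "y": 0, "z": 0, "ax": 0, "ay": 0, "az": 0, "gripper": 0.25}

```text
clock: 2.02
position: [0.5076, -0.2792, 0.0851]
ee_rot: [0.989, 0.149, -0.003, -0.002]
ft_force: [-0.8, -0.1, -1.0]
grip_width: 0.752
grasp_force: 0.0
```

>>> apply_moves:
  rows:
    - {"x": 0, "y": 0, "z": 20, "ax": 0, "ay": 0, "az": 0, "gripper": 0.25}
    - {"x": 0, "y": 0, "z": 20, "ax": 0, "ay": 0, "az": 0, "gripper": 0.25}
    - {"x": 0, "y": 0, "z": 15, "ax": 0, "ay": 0, "az": 0, "gripper": 0.25}
    - {"x": 0, "y": 0, "z": 0, "ax": 0, "ay": 0, "az": 0, "gripper": 0.25}
    - {"x": 0, "y": 0, "z": 0, "ax": 0, "ay": 0, "az": 0, "gripper": 0.4}

```text
clock: 2.43
position: [0.5108, -0.2797, 0.0351]
ee_rot: [0.989, 0.15, 0.0, 0.0]
ft_force: [0.5, 0.2, -0.4]
grip_width: 0.627
grasp_force: 0.0
```

>>> apply_moves:
  rows:
    - {"x": 0, "y": 0, "z": 0, "ax": 0, "ay": 0, "az": 0, "gripper": 0.5}
    - {"x": 0, "y": 0, "z": 0, "ax": 0, "ay": 0, "az": 0, "gripper": 0.6}
    - {"x": 0, "y": 0, "z": 0, "ax": 0, "ay": 0, "az": 0, "gripper": 0.8}
    - {"x": 0, "y": 0, "z": 0, "ax": 0, "ay": 0, "az": 0, "gripper": 1}
    - {"x": 0, "y": 0, "z": 0, "ax": 0, "ay": 0, "az": 0, "gripper": 1}

```text
clock: 2.85
position: [0.5123, -0.2793, 0.0364]
ee_rot: [0.989, 0.15, 0.001, 0.001]
ft_force: [-0.9, 0.9, 6.9]
grip_width: 0.376
grasp_force: 39.0
```

>>> apply_moves:
  rows:
    - {"x": 0, "y": 0, "z": -10, "ax": 0, "ay": 0, "az": 0, "gripper": 1}
    - {"x": 0, "y": 0, "z": -30, "ax": 0, "ay": 0, "az": 0, "gripper": 1}
    - {"x": 0, "y": 0, "z": -40, "ax": 0, "ay": 0, "az": 0, "gripper": 1}
    - {"x": 0, "y": 0, "z": -40, "ax": 0, "ay": 0, "az": 0, "gripper": 1}
    - {"x": 0, "y": 0, "z": -20, "ax": 0, "ay": 0, "az": 0, "gripper": 1}

```text
clock: 3.27
position: [0.5126, -0.2793, 0.1806]
ee_rot: [0.989, 0.15, 0.003, 0.002]
ft_force: [1.4, -0.2, -0.6]
grip_width: 0.375
grasp_force: 39.9
```

```bash
python3 -c "
from h import *
go(.5034,.1166,.175);o=get_obs();print(o['grip_width'],o['grasp_force'],o['ft_force'])
cv2.imwrite('pics/s2.png',camera('side')['color'][:,:,::-1])"
```

```text
tool mm [ 109.  -380.8    4.3] rot [[0.95, 0.3, 0.01], [0.3, -0.95, -0.0], [0.0, 0.0, -1.0]] pos [ 0.5126 -0.2793  0.1806] t 3.2667
0.37526134051204413 39.9219563321094 [ 1.41625929 -0.23775607 -0.5980122 ]
```

View pics/s2.png

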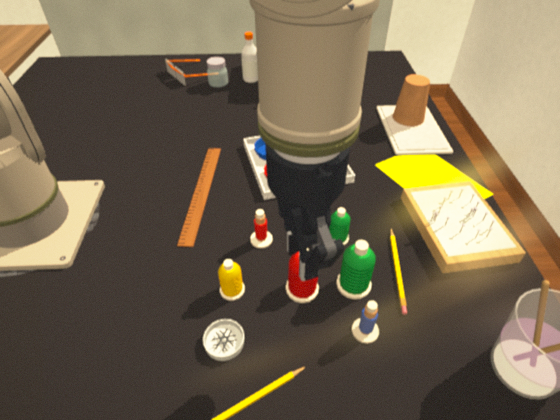

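The red spool is held upright at about (302,275). I'll carry it to the red cup.

>>> apply_moves:
  rows:
    - {"x": 5, "y": -18, "z": 0, "ax": 0, "ay": 0, "az": 0, "gripper": 1}
    - {"x": 10, "y": -34, "z": 0, "ax": 0, "ay": 0, "az": 0, "gripper": 1}
    - {"x": 10, "y": -35, "z": 0, "ax": 0, "ay": 0, "az": 0, "gripper": 1}
    - {"x": 10, "y": -35, "z": 0, "ax": 0, "ay": 0, "az": 0, "gripper": 1}
    - {"x": 10, "y": -35, "z": 0, "ax": 0, "ay": 0, "az": 0, "gripper": 1}

```text
clock: 3.73
position: [0.5069, -0.114, 0.175]
ee_rot: [0.989, 0.15, 0.0, 0.0]
ft_force: [0.8, 0.3, -1.5]
grip_width: 0.375
grasp_force: 39.9
```

>>> apply_moves:
  rows:
    - {"x": 10, "y": -35, "z": 0, "ax": 0, "ay": 0, "az": 0, "gripper": 1}
    - {"x": 10, "y": -35, "z": 0, "ax": 0, "ay": 0, "az": 0, "gripper": 1}
    - {"x": 10, "y": -35, "z": 0, "ax": 0, "ay": 0, "az": 0, "gripper": 1}
    - {"x": 10, "y": -35, "z": 0, "ax": 0, "ay": 0, "az": 0, "gripper": 1}
    - {"x": 10, "y": -35, "z": 0, "ax": 0, "ay": 0, "az": 0, "gripper": 1}

```text
clock: 4.15
position: [0.5027, 0.0681, 0.1751]
ee_rot: [0.989, 0.15, 0.001, 0.0]
ft_force: [0.5, -0.6, -0.8]
grip_width: 0.378
grasp_force: 39.9
```

>>> apply_moves:
  rows:
    - {"x": 9, "y": -30, "z": 0, "ax": 0, "ay": 0, "az": 0, "gripper": 1}
    - {"x": 5, "y": -18, "z": 0, "ax": 0, "ay": 0, "az": 0, "gripper": 1}
    - {"x": 0, "y": 0, "z": 0, "ax": 0, "ay": 0, "az": 0, "gripper": 1}
    - {"x": 0, "y": 0, "z": 0, "ax": 0, "ay": 0, "az": 0, "gripper": 1}
    - {"x": 0, "y": 0, "z": 0, "ax": 0, "ay": 0, "az": 0, "gripper": 1}

```text
clock: 4.57
position: [0.5022, 0.1154, 0.1744]
ee_rot: [0.989, 0.15, 0.0, 0.0]
ft_force: [0.2, -0.3, -1.1]
grip_width: 0.376
grasp_force: 39.9
```

```bash
python3 -c "
from h import *
go(.5034,.1166,.046)
cv2.imwrite('pics/s3.png',camera('side')['color'][:,:,::-1])"
```

```text
tool mm [  1.4  -0.9 128.4] rot [[0.96, 0.3, 0.0], [0.3, -0.96, -0.0], [0.0, 0.0, -1.0]] pos [0.5022 0.1154 0.1744] t 4.5667
```

View pics/s3.png

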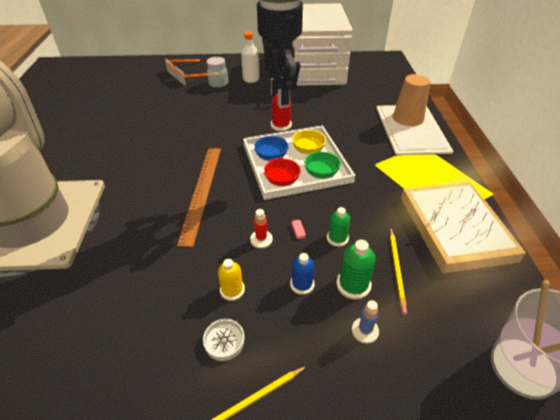

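>>> apply_moves:
  rows:
    - {"x": 1, "y": -1, "z": 25, "ax": 0, "ay": 0, "az": 0, "gripper": 1}
    - {"x": 0, "y": 0, "z": 38, "ax": 0, "ay": 0, "az": 0, "gripper": 1}
    - {"x": 0, "y": 0, "z": 30, "ax": 0, "ay": 0, "az": 0, "gripper": 1}
    - {"x": 0, "y": 0, "z": 18, "ax": 0, "ay": 0, "az": 0, "gripper": 1}
    - {"x": 0, "y": 0, "z": 10, "ax": 0, "ay": 0, "az": 0, "gripper": 1}

```text
clock: 5.03
position: [0.5015, 0.1158, 0.0506]
ee_rot: [0.989, 0.149, -0.002, 0.0]
ft_force: [-0.6, -0.2, -0.8]
grip_width: 0.372
grasp_force: 39.9
```

>>> apply_moves:
  rows:
    - {"x": 0, "y": 0, "z": 6, "ax": 0, "ay": 0, "az": 0, "gripper": 1}
    - {"x": 0, "y": 0, "z": 2, "ax": 0, "ay": 0, "az": 0, "gripper": 1}
    - {"x": 0, "y": 0, "z": 0, "ax": 0, "ay": 0, "az": 0, "gripper": 1}
    - {"x": 0, "y": 0, "z": 0, "ax": 0, "ay": 0, "az": 0, "gripper": 1}
    - {"x": 0, "y": 0, "z": 0, "ax": 0, "ay": 0, "az": 0, "gripper": 1}

```text
clock: 5.45
position: [0.5034, 0.1178, 0.0461]
ee_rot: [0.989, 0.15, 0.001, 0.0]
ft_force: [0.4, -0.1, -0.3]
grip_width: 0.376
grasp_force: 39.9
```

>>> apply_moves:
  rows:
    - {"x": 0, "y": 0, "z": 1, "ax": 0, "ay": 0, "az": 0, "gripper": 1}
    - {"x": 0, "y": 0, "z": 0, "ax": 0, "ay": 0, "az": 0, "gripper": 1}
    - {"x": 0, "y": 0, "z": 0, "ax": 0, "ay": 0, "az": 0, "gripper": 0.5}
    - {"x": 0, "y": 0, "z": 0, "ax": 0, "ay": 0, "az": 0, "gripper": 0.4}
    - {"x": 0, "y": 0, "z": 0, "ax": 0, "ay": 0, "az": 0, "gripper": 0.25}

```text
clock: 5.87
position: [0.5027, 0.1177, 0.0442]
ee_rot: [0.989, 0.15, 0.0, 0.0]
ft_force: [-0.3, 0.1, 0.9]
grip_width: 0.725
grasp_force: 0.0
```

>>> apply_moves:
  rows:
    - {"x": 0, "y": 0, "z": 0, "ax": 0, "ay": 0, "az": 0, "gripper": 0.25}
    - {"x": 0, "y": 0, "z": -15, "ax": 0, "ay": 0, "az": 0, "gripper": 0.25}
    - {"x": 0, "y": 0, "z": -40, "ax": 0, "ay": 0, "az": 0, "gripper": 0.25}
    - {"x": 0, "y": 0, "z": -40, "ax": 0, "ay": 0, "az": 0, "gripper": 0.25}
    - {"x": 0, "y": 0, "z": -35, "ax": 0, "ay": 0, "az": 0, "gripper": 0.25}

```text
clock: 6.28
position: [0.5025, 0.118, 0.1762]
ee_rot: [0.989, 0.151, 0.0, -0.0]
ft_force: [1.6, 0.3, 0.9]
grip_width: 0.754
grasp_force: 0.0
```

```bash
python3 -c "
from h import *
go(.527,-.169,.175)
cv2.imwrite('pics/s4.png',camera('side')['color'][:,:,::-1])"
```

```text
tool mm [-62.1 281.3   1.1] rot [[0.95, 0.3, 0.0], [0.3, -0.95, 0.0], [0.0, -0.0, -1.0]] pos [0.5025 0.118  0.1762] t 6.2833
```

View pics/s4.png

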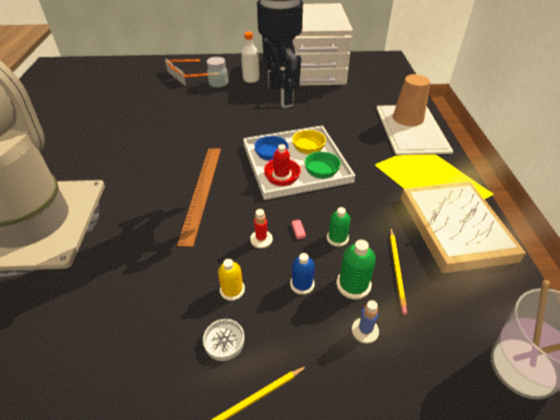

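Red stands in the red cup at (283,170). Next is blue.

>>> apply_moves:
  rows:
    - {"x": -7, "y": 31, "z": 0, "ax": 0, "ay": 0, "az": 0, "gripper": 0.25}
    - {"x": -7, "y": 31, "z": 0, "ax": 0, "ay": 0, "az": 0, "gripper": 0.25}
    - {"x": -7, "y": 31, "z": 0, "ax": 0, "ay": 0, "az": 0, "gripper": 0.25}
    - {"x": -7, "y": 31, "z": 0, "ax": 0, "ay": 0, "az": 0, "gripper": 0.25}
    - {"x": -7, "y": 31, "z": 0, "ax": 0, "ay": 0, "az": 0, "gripper": 0.25}

```text
clock: 6.75
position: [0.5152, -0.0423, 0.1741]
ee_rot: [0.989, 0.15, 0.0, 0.0]
ft_force: [0.5, -0.3, -0.1]
grip_width: 0.755
grasp_force: 0.0
```

>>> apply_moves:
  rows:
    - {"x": -7, "y": 31, "z": 0, "ax": 0, "ay": 0, "az": 0, "gripper": 0.25}
    - {"x": -7, "y": 31, "z": 0, "ax": 0, "ay": 0, "az": 0, "gripper": 0.25}
    - {"x": -7, "y": 31, "z": 0, "ax": 0, "ay": 0, "az": 0, "gripper": 0.25}
    - {"x": -6, "y": 31, "z": 0, "ax": 0, "ay": 0, "az": 0, "gripper": 0.25}
    - {"x": 0, "y": 2, "z": 0, "ax": 0, "ay": 0, "az": 0, "gripper": 0.25}

```text
clock: 7.17
position: [0.5261, -0.1762, 0.1735]
ee_rot: [0.989, 0.146, -0.001, 0.001]
ft_force: [-0.8, -0.5, -0.2]
grip_width: 0.75
grasp_force: 0.0
```

>>> apply_moves:
  rows:
    - {"x": 0, "y": 0, "z": 20, "ax": 0, "ay": 0, "az": 0, "gripper": 0.25}
    - {"x": 0, "y": 0, "z": 20, "ax": 0, "ay": 0, "az": 0, "gripper": 0.25}
    - {"x": 0, "y": 0, "z": 20, "ax": 0, "ay": 0, "az": 0, "gripper": 0.25}
    - {"x": 0, "y": 0, "z": 0, "ax": 0, "ay": 0, "az": 0, "gripper": 0.25}
    - {"x": 0, "y": 0, "z": 0, "ax": 0, "ay": 0, "az": 0, "gripper": 0.25}

```text
clock: 7.58
position: [0.5265, -0.1687, 0.1136]
ee_rot: [0.989, 0.15, -0.001, -0.001]
ft_force: [0.4, 0.3, 0.5]
grip_width: 0.745
grasp_force: 0.0
```

```bash
python3 -c "
from h import *
go(.527,-.169,.035)"
```

```text
tool mm [ 0.5  0.6 78.6] rot [[0.95, 0.3, -0.0], [0.3, -0.95, 0.0], [-0.0, -0.0, -1.0]] pos [ 0.5265 -0.1687  0.1136] t 7.5833
```

>>> apply_moves:
  rows:
    - {"x": 0, "y": 0, "z": 20, "ax": 0, "ay": 0, "az": 0, "gripper": 0.25}
    - {"x": 0, "y": 0, "z": 30, "ax": 0, "ay": 0, "az": 0, "gripper": 0.25}
    - {"x": 0, "y": 0, "z": 20, "ax": 0, "ay": 0, "az": 0, "gripper": 0.25}
    - {"x": 0, "y": 0, "z": 8, "ax": 0, "ay": 0, "az": 0, "gripper": 0.25}
    - {"x": 0, "y": 0, "z": 0, "ax": 0, "ay": 0, "az": 0, "gripper": 0.25}

```text
clock: 8.0
position: [0.5266, -0.1688, 0.0356]
ee_rot: [0.989, 0.15, -0.001, -0.0]
ft_force: [0.1, -1.1, 0.2]
grip_width: 0.749
grasp_force: 0.0
```

>>> apply_moves:
  rows:
    - {"x": 0, "y": 0, "z": 0, "ax": 0, "ay": 0, "az": 0, "gripper": 0.4}
    - {"x": 0, "y": 0, "z": 0, "ax": 0, "ay": 0, "az": 0, "gripper": 0.55}
    - {"x": 0, "y": 0, "z": 0, "ax": 0, "ay": 0, "az": 0, "gripper": 0.8}
    - {"x": 0, "y": 0, "z": 0, "ax": 0, "ay": 0, "az": 0, "gripper": 1}
    - {"x": 0, "y": 0, "z": 0, "ax": 0, "ay": 0, "az": 0, "gripper": 1}

```text
clock: 8.42
position: [0.5283, -0.169, 0.0382]
ee_rot: [0.989, 0.15, 0.001, 0.001]
ft_force: [-2.3, 1.9, 6.6]
grip_width: 0.356
grasp_force: 33.8
```

>>> apply_moves:
  rows:
    - {"x": 0, "y": 0, "z": -10, "ax": 0, "ay": 0, "az": 0, "gripper": 1}
    - {"x": 0, "y": 0, "z": -30, "ax": 0, "ay": 0, "az": 0, "gripper": 1}
    - {"x": 0, "y": 0, "z": -40, "ax": 0, "ay": 0, "az": 0, "gripper": 1}
    - {"x": 0, "y": 0, "z": -40, "ax": 0, "ay": 0, "az": 0, "gripper": 1}
    - {"x": 0, "y": 0, "z": -20, "ax": 0, "ay": 0, "az": 0, "gripper": 1}

```text
clock: 8.83
position: [0.5288, -0.1692, 0.1826]
ee_rot: [0.989, 0.15, 0.003, 0.002]
ft_force: [1.2, 0.1, -0.6]
grip_width: 0.352
grasp_force: 32.0
```

```bash
python3 -c "
from h import *
go(.4819,.2079,.175)"
```

```text
tool mm [  67.3 -374.     6.4] rot [[0.95, 0.3, 0.01], [0.3, -0.95, -0.0], [0.01, 0.0, -1.0]] pos [ 0.5288 -0.1692  0.1826] t 8.8333
```

```bash
python3 -c "
from h import *
o=get_obs();print(o['grip_width'],o['grasp_force'])
i=camera('side')['color'][130:360,180:420,::-1]
cv2.imwrite('pics/s5.png',cv2.resize(i,None,fx=2.4,fy=2.4))"
```

```text
0.35159787642634965 32.043975507840514
```

View pics/s5.png

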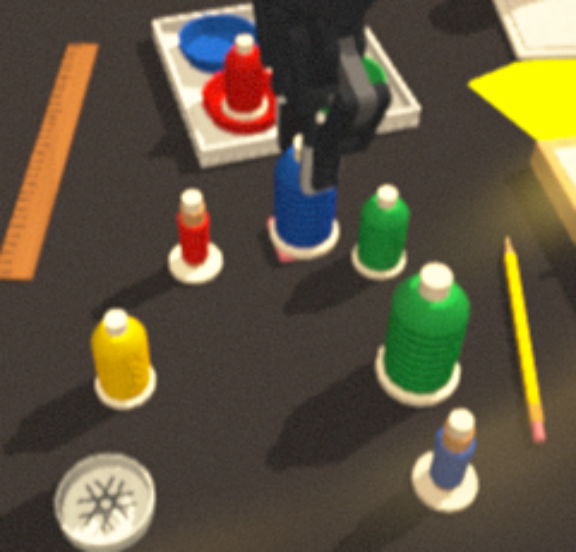

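Blue is held upright, so I'll carry it to the blue cup.

>>> apply_moves:
  rows:
    - {"x": 3, "y": -17, "z": 0, "ax": 0, "ay": 0, "az": 0, "gripper": 1}
    - {"x": 6, "y": -34, "z": 0, "ax": 0, "ay": 0, "az": 0, "gripper": 1}
    - {"x": 6, "y": -34, "z": 0, "ax": 0, "ay": 0, "az": 0, "gripper": 1}
    - {"x": 6, "y": -34, "z": 0, "ax": 0, "ay": 0, "az": 0, "gripper": 1}
    - {"x": 6, "y": -34, "z": 0, "ax": 0, "ay": 0, "az": 0, "gripper": 1}
  newtons: 50

```text
clock: 9.3
position: [0.5069, -0.0135, 0.1771]
ee_rot: [0.989, 0.15, 0.001, 0.0]
ft_force: [1.2, 0.1, -2.2]
grip_width: 0.348
grasp_force: 40.2
```

>>> apply_moves:
  rows:
    - {"x": 6, "y": -34, "z": 0, "ax": 0, "ay": 0, "az": 0, "gripper": 1}
    - {"x": 6, "y": -34, "z": 0, "ax": 0, "ay": 0, "az": 0, "gripper": 1}
    - {"x": 6, "y": -34, "z": 0, "ax": 0, "ay": 0, "az": 0, "gripper": 1}
    - {"x": 6, "y": -34, "z": 0, "ax": 0, "ay": 0, "az": 0, "gripper": 1}
    - {"x": 6, "y": -34, "z": 0, "ax": 0, "ay": 0, "az": 0, "gripper": 1}

```text
clock: 9.72
position: [0.485, 0.1579, 0.1771]
ee_rot: [0.989, 0.15, 0.001, 0.0]
ft_force: [0.7, -0.1, -0.4]
grip_width: 0.346
grasp_force: 40.2
```

>>> apply_moves:
  rows:
    - {"x": 6, "y": -34, "z": 0, "ax": 0, "ay": 0, "az": 0, "gripper": 1}
    - {"x": 3, "y": -17, "z": 0, "ax": 0, "ay": 0, "az": 0, "gripper": 1}
    - {"x": 0, "y": 0, "z": 0, "ax": 0, "ay": 0, "az": 0, "gripper": 1}
    - {"x": 0, "y": 0, "z": 0, "ax": 0, "ay": 0, "az": 0, "gripper": 1}
    - {"x": 0, "y": 0, "z": 0, "ax": 0, "ay": 0, "az": 0, "gripper": 1}

```text
clock: 10.13
position: [0.4792, 0.2068, 0.1765]
ee_rot: [0.989, 0.15, 0.0, 0.0]
ft_force: [0.8, 0.1, -1.0]
grip_width: 0.343
grasp_force: 40.2
```

```bash
python3 -c "
from h import *
go(.4819,.2079,.047)
i=camera('side')['color'][20:230,180:420,::-1]
cv2.imwrite('pics/s6.png',cv2.resize(i,None,fx=2.4,fy=2.4))"
```

```text
tool mm [  2.9  -0.4 129.5] rot [[0.96, 0.3, 0.0], [0.3, -0.96, -0.0], [0.0, 0.0, -1.0]] pos [0.4792 0.2068 0.1765] t 10.1333
```

View pics/s6.png

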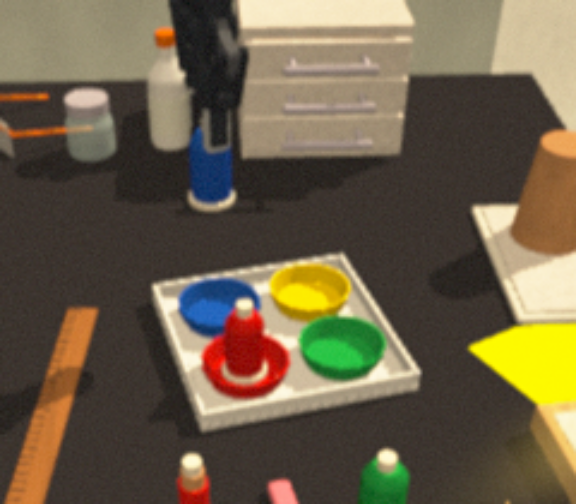

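>>> apply_moves:
  rows:
    - {"x": 3, "y": 0, "z": 25, "ax": 0, "ay": 0, "az": 0, "gripper": 1}
    - {"x": 1, "y": 0, "z": 38, "ax": 0, "ay": 0, "az": 0, "gripper": 1}
    - {"x": 0, "y": 0, "z": 30, "ax": 0, "ay": 0, "az": 0, "gripper": 1}
    - {"x": 0, "y": 0, "z": 18, "ax": 0, "ay": 0, "az": 0, "gripper": 1}
    - {"x": 0, "y": 0, "z": 10, "ax": 0, "ay": 0, "az": 0, "gripper": 1}

```text
clock: 10.6
position: [0.4818, 0.2068, 0.0526]
ee_rot: [0.989, 0.149, -0.002, 0.001]
ft_force: [-0.0, -0.7, -1.1]
grip_width: 0.346
grasp_force: 40.3
```

>>> apply_moves:
  rows:
    - {"x": 0, "y": 0, "z": 6, "ax": 0, "ay": 0, "az": 0, "gripper": 1}
    - {"x": 0, "y": 0, "z": 2, "ax": 0, "ay": 0, "az": 0, "gripper": 1}
    - {"x": 0, "y": 0, "z": 1, "ax": 0, "ay": 0, "az": 0, "gripper": 1}
    - {"x": 0, "y": 0, "z": 0, "ax": 0, "ay": 0, "az": 0, "gripper": 1}
    - {"x": 0, "y": 0, "z": 0, "ax": 0, "ay": 0, "az": 0, "gripper": 1}

```text
clock: 11.02
position: [0.4841, 0.2085, 0.0479]
ee_rot: [0.989, 0.15, 0.001, 0.0]
ft_force: [-1.8, -3.0, 6.4]
grip_width: 0.345
grasp_force: 43.2
```

Contact with the floor at about 6 N. Releasing.

>>> apply_moves:
  rows:
    - {"x": 0, "y": 0, "z": 0, "ax": 0, "ay": 0, "az": 0, "gripper": 0.6}
    - {"x": 0, "y": 0, "z": 0, "ax": 0, "ay": 0, "az": 0, "gripper": 0.5}
    - {"x": 0, "y": 0, "z": 0, "ax": 0, "ay": 0, "az": 0, "gripper": 0.4}
    - {"x": 0, "y": 0, "z": 0, "ax": 0, "ay": 0, "az": 0, "gripper": 0.3}
    - {"x": 0, "y": 0, "z": 0, "ax": 0, "ay": 0, "az": 0, "gripper": 0.25}

```text
clock: 11.43
position: [0.4828, 0.209, 0.0462]
ee_rot: [0.989, 0.15, 0.0, -0.0]
ft_force: [-0.1, -1.0, -0.2]
grip_width: 0.749
grasp_force: 0.0
```

>>> apply_moves:
  rows:
    - {"x": 0, "y": 0, "z": 0, "ax": 0, "ay": 0, "az": 0, "gripper": 0.25}
    - {"x": 0, "y": 0, "z": -15, "ax": 0, "ay": 0, "az": 0, "gripper": 0.25}
    - {"x": 0, "y": 0, "z": -40, "ax": 0, "ay": 0, "az": 0, "gripper": 0.25}
    - {"x": 0, "y": 0, "z": -40, "ax": 0, "ay": 0, "az": 0, "gripper": 0.25}
    - {"x": 0, "y": 0, "z": -32, "ax": 0, "ay": 0, "az": 0, "gripper": 0.25}

```text
clock: 11.85
position: [0.4827, 0.2094, 0.1756]
ee_rot: [0.989, 0.151, 0.0, -0.0]
ft_force: [0.0, 0.7, 0.3]
grip_width: 0.748
grasp_force: 0.0
```

```bash
python3 -c "
from h import *
go(.4065,-.1755,.175)
i=camera('side')['color'][20:230,180:420,::-1]
cv2.imwrite('pics/s7.png',cv2.resize(i,None,fx=2.4,fy=2.4))"
```

```text
tool mm [-1.874e+02  3.447e+02  3.000e-01] rot [[0.95, 0.3, 0.0], [0.3, -0.95, 0.0], [0.0, -0.0, -1.0]] pos [0.4827 0.2094 0.1756] t 11.85
```

View pics/s7.png

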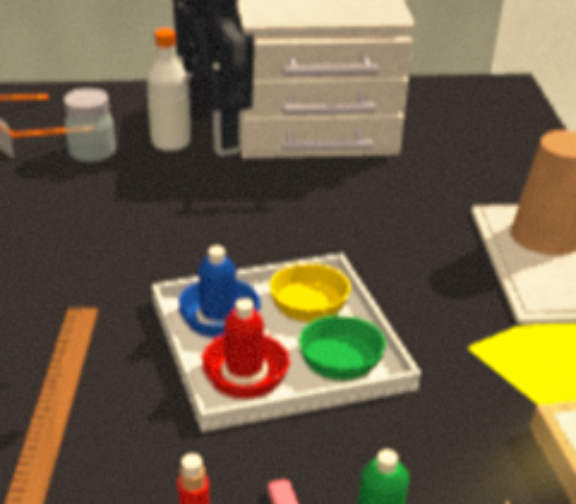

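Blue stands in the blue cup at (218,290) in the crop. Next is yellow.

>>> apply_moves:
  rows:
    - {"x": -17, "y": 31, "z": 0, "ax": 0, "ay": 0, "az": 0, "gripper": 0.25}
    - {"x": -17, "y": 31, "z": 0, "ax": 0, "ay": 0, "az": 0, "gripper": 0.25}
    - {"x": -17, "y": 31, "z": 0, "ax": 0, "ay": 0, "az": 0, "gripper": 0.25}
    - {"x": -17, "y": 31, "z": 0, "ax": 0, "ay": 0, "az": 0, "gripper": 0.25}
    - {"x": -17, "y": 31, "z": 0, "ax": 0, "ay": 0, "az": 0, "gripper": 0.25}
  newtons: 40

```text
clock: 12.32
position: [0.447, 0.0341, 0.1731]
ee_rot: [0.989, 0.15, 0.0, 0.0]
ft_force: [1.2, -1.0, -0.1]
grip_width: 0.749
grasp_force: 0.0
```

>>> apply_moves:
  rows:
    - {"x": -17, "y": 31, "z": 0, "ax": 0, "ay": 0, "az": 0, "gripper": 0.25}
    - {"x": -17, "y": 31, "z": 0, "ax": 0, "ay": 0, "az": 0, "gripper": 0.25}
    - {"x": -17, "y": 31, "z": 0, "ax": 0, "ay": 0, "az": 0, "gripper": 0.25}
    - {"x": -17, "y": 31, "z": 0, "ax": 0, "ay": 0, "az": 0, "gripper": 0.25}
    - {"x": -17, "y": 31, "z": 0, "ax": 0, "ay": 0, "az": 0, "gripper": 0.25}

```text
clock: 12.73
position: [0.4119, -0.1392, 0.1732]
ee_rot: [0.989, 0.15, 0.0, 0.0]
ft_force: [1.0, 0.0, -0.2]
grip_width: 0.747
grasp_force: 0.0
```

>>> apply_moves:
  rows:
    - {"x": -17, "y": 31, "z": 0, "ax": 0, "ay": 0, "az": 0, "gripper": 0.25}
    - {"x": 0, "y": 4, "z": 0, "ax": 0, "ay": 0, "az": 0, "gripper": 0.25}
    - {"x": 0, "y": 0, "z": 25, "ax": 0, "ay": 0, "az": 0, "gripper": 0.25}
    - {"x": 0, "y": 0, "z": 25, "ax": 0, "ay": 0, "az": 0, "gripper": 0.25}
    - {"x": 0, "y": 0, "z": 0, "ax": 0, "ay": 0, "az": 0, "gripper": 0.25}

```text
clock: 13.15
position: [0.4043, -0.1751, 0.1192]
ee_rot: [0.989, 0.15, -0.003, -0.002]
ft_force: [-1.1, 0.1, -0.5]
grip_width: 0.751
grasp_force: 0.0
```

```bash
python3 -c "
from h import *
go(.4065,-.1755,.034)"
```

```text
tool mm [ 2.4  1.4 85.2] rot [[0.95, 0.3, -0.01], [0.3, -0.95, 0.0], [-0.0, -0.0, -1.0]] pos [ 0.4043 -0.1751  0.1192] t 13.15
```

>>> apply_moves:
  rows:
    - {"x": 1, "y": 1, "z": 20, "ax": 0, "ay": 0, "az": 0, "gripper": 0.25}
    - {"x": 0, "y": 0, "z": 30, "ax": 0, "ay": 0, "az": 0, "gripper": 0.25}
    - {"x": 0, "y": 0, "z": 25, "ax": 0, "ay": 0, "az": 0, "gripper": 0.25}
    - {"x": 0, "y": 0, "z": 9, "ax": 0, "ay": 0, "az": 0, "gripper": 0.25}
    - {"x": 0, "y": 0, "z": 0, "ax": 0, "ay": 0, "az": 0, "gripper": 0.25}

```text
clock: 13.57
position: [0.407, -0.176, 0.0381]
ee_rot: [0.989, 0.151, -0.001, -0.001]
ft_force: [-0.3, -0.5, 0.3]
grip_width: 0.748
grasp_force: 0.0
```

>>> apply_moves:
  rows:
    - {"x": 0, "y": 0, "z": 0, "ax": 0, "ay": 0, "az": 0, "gripper": 0.4}
    - {"x": 0, "y": 0, "z": 0, "ax": 0, "ay": 0, "az": 0, "gripper": 0.55}
    - {"x": 0, "y": 0, "z": 0, "ax": 0, "ay": 0, "az": 0, "gripper": 0.8}
    - {"x": 0, "y": 0, "z": 0, "ax": 0, "ay": 0, "az": 0, "gripper": 1}
    - {"x": 0, "y": 0, "z": 0, "ax": 0, "ay": 0, "az": 0, "gripper": 1}

```text
clock: 13.98
position: [0.4091, -0.1759, 0.0411]
ee_rot: [0.989, 0.151, 0.001, 0.0]
ft_force: [-4.4, 6.7, 13.3]
grip_width: 0.31
grasp_force: 35.4
```

>>> apply_moves:
  rows:
    - {"x": 0, "y": 0, "z": -10, "ax": 0, "ay": 0, "az": 0, "gripper": 1}
    - {"x": 0, "y": 0, "z": -30, "ax": 0, "ay": 0, "az": 0, "gripper": 1}
    - {"x": 0, "y": 0, "z": -40, "ax": 0, "ay": 0, "az": 0, "gripper": 1}
    - {"x": 0, "y": 0, "z": -40, "ax": 0, "ay": 0, "az": 0, "gripper": 1}
    - {"x": 0, "y": 0, "z": -20, "ax": 0, "ay": 0, "az": 0, "gripper": 1}

```text
clock: 14.4
position: [0.4096, -0.1773, 0.1852]
ee_rot: [0.989, 0.15, 0.003, 0.002]
ft_force: [0.5, -0.5, -1.0]
grip_width: 0.292
grasp_force: 32.0
```

```bash
python3 -c "
from h import *
go(.5731,.2293,.175)"
```

```text
tool mm [ 276.9 -339.7    9.9] rot [[0.95, 0.3, 0.01], [0.3, -0.95, -0.0], [0.0, 0.0, -1.0]] pos [ 0.4096 -0.1773  0.1852] t 14.4
```

Yellow is gripped too high, on the taper: the opening is shrinking. I'll set it back down and regrip lower.

>>> apply_moves:
  rows:
    - {"x": 0, "y": 0, "z": 20, "ax": 0, "ay": 0, "az": 0, "gripper": 1}
    - {"x": 0, "y": 0, "z": 35, "ax": 0, "ay": 0, "az": 0, "gripper": 1}
    - {"x": 0, "y": 0, "z": 35, "ax": 0, "ay": 0, "az": 0, "gripper": 1}
    - {"x": 0, "y": 0, "z": 25, "ax": 0, "ay": 0, "az": 0, "gripper": 1}
    - {"x": 0, "y": 0, "z": 10, "ax": 0, "ay": 0, "az": 0, "gripper": 1}

```text
clock: 14.82
position: [0.4063, -0.1763, 0.0521]
ee_rot: [0.989, 0.15, -0.001, -0.001]
ft_force: [-0.8, 0.4, -1.6]
grip_width: 0.291
grasp_force: 32.0
```

>>> apply_moves:
  rows:
    - {"x": 0, "y": 0, "z": 5, "ax": 0, "ay": 0, "az": 0, "gripper": 1}
    - {"x": 0, "y": 0, "z": 3, "ax": 0, "ay": 0, "az": 0, "gripper": 1}
    - {"x": 0, "y": 0, "z": 2, "ax": 0, "ay": 0, "az": 0, "gripper": 1}
    - {"x": 0, "y": 0, "z": 0, "ax": 0, "ay": 0, "az": 0, "gripper": 1}
    - {"x": 0, "y": 0, "z": 0, "ax": 0, "ay": 0, "az": 0, "gripper": 1}

```text
clock: 15.23
position: [0.4088, -0.1771, 0.0452]
ee_rot: [0.989, 0.15, 0.001, 0.001]
ft_force: [-0.3, -0.3, -1.0]
grip_width: 0.288
grasp_force: 32.0
```

```bash
python3 -c "
from h import *
go(.4075,-.1755,.026)
i=camera('side')['color'][190:360,140:340,::-1]
cv2.imwrite('pics/s8.png',cv2.resize(i,None,fx=3,fy=3))"
```

```text
tool mm [-0.8 -1.9 19.2] rot [[0.95, 0.3, 0.0], [0.3, -0.95, -0.0], [0.0, 0.0, -1.0]] pos [ 0.4088 -0.1771  0.0452] t 15.2333
```

View pics/s8.png

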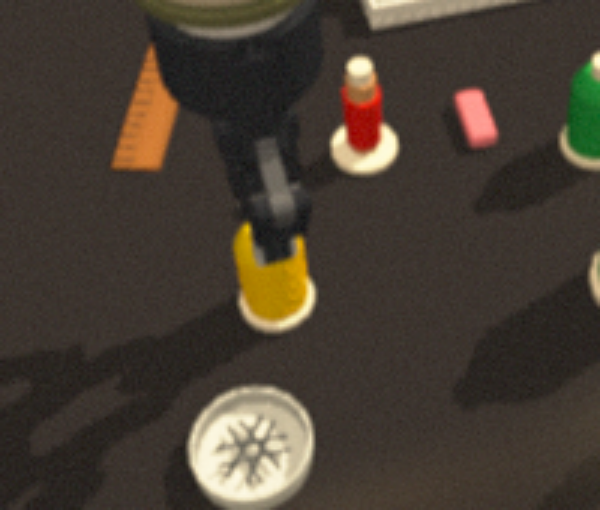

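The fingertips hold only the upper part of the yellow spool (crop 270,250), and it's nearly down.

>>> apply_moves:
  rows:
    - {"x": 0, "y": 0, "z": 2, "ax": 0, "ay": 0, "az": 0, "gripper": 1}
    - {"x": 0, "y": 0, "z": 1, "ax": 0, "ay": 0, "az": 0, "gripper": 1}
    - {"x": 0, "y": 0, "z": 1, "ax": 0, "ay": 0, "az": 0, "gripper": 1}
    - {"x": 0, "y": 0, "z": 0, "ax": 0, "ay": 0, "az": 0, "gripper": 1}
    - {"x": 0, "y": 0, "z": 0, "ax": 0, "ay": 0, "az": 0, "gripper": 1}

```text
clock: 15.7
position: [0.4093, -0.1773, 0.0422]
ee_rot: [0.989, 0.15, 0.001, 0.001]
ft_force: [-6.0, 1.7, 21.4]
grip_width: 0.288
grasp_force: 41.0
```

>>> apply_moves:
  rows:
    - {"x": 0, "y": 0, "z": -2, "ax": 0, "ay": 0, "az": 0, "gripper": 0.65}
    - {"x": 0, "y": 0, "z": 0, "ax": 0, "ay": 0, "az": 0, "gripper": 0.5}
    - {"x": 0, "y": 0, "z": 0, "ax": 0, "ay": 0, "az": 0, "gripper": 0.25}
    - {"x": 0, "y": 0, "z": 0, "ax": 0, "ay": 0, "az": 0, "gripper": 0.25}
    - {"x": 0, "y": 0, "z": 0, "ax": 0, "ay": 0, "az": 0, "gripper": 0.25}

```text
clock: 16.12
position: [0.4078, -0.1767, 0.0419]
ee_rot: [0.989, 0.15, -0.0, -0.0]
ft_force: [-0.4, 0.6, 0.1]
grip_width: 0.749
grasp_force: 0.0
```

```bash
python3 -c "
from h import *
go(.4075,-.1765,.022)"
```

```text
tool mm [-0.3 -0.3 19.9] rot [[0.95, 0.3, -0.0], [0.3, -0.95, 0.0], [-0.0, -0.0, -1.0]] pos [ 0.4078 -0.1767  0.0419] t 16.1167
```

>>> apply_moves:
  rows:
    - {"x": 0, "y": 0, "z": 10, "ax": 0, "ay": 0, "az": 0, "gripper": 0.25}
    - {"x": 0, "y": 0, "z": 7, "ax": 0, "ay": 0, "az": 0, "gripper": 0.25}
    - {"x": 0, "y": 0, "z": 3, "ax": 0, "ay": 0, "az": 0, "gripper": 0.25}
    - {"x": 0, "y": 0, "z": 0, "ax": 0, "ay": 0, "az": 0, "gripper": 0.25}
    - {"x": 0, "y": 0, "z": 0, "ax": 0, "ay": 0, "az": 0, "gripper": 0.25}

```text
clock: 16.53
position: [0.4077, -0.1766, 0.0217]
ee_rot: [0.989, 0.15, -0.0, -0.0]
ft_force: [-0.4, -0.1, -0.9]
grip_width: 0.748
grasp_force: 0.0
```

>>> apply_moves:
  rows:
    - {"x": 0, "y": 0, "z": 0, "ax": 0, "ay": 0, "az": 0, "gripper": 0.4}
    - {"x": 0, "y": 0, "z": 0, "ax": 0, "ay": 0, "az": 0, "gripper": 0.55}
    - {"x": 0, "y": 0, "z": 0, "ax": 0, "ay": 0, "az": 0, "gripper": 0.8}
    - {"x": 0, "y": 0, "z": 0, "ax": 0, "ay": 0, "az": 0, "gripper": 1}
    - {"x": 0, "y": 0, "z": 0, "ax": 0, "ay": 0, "az": 0, "gripper": 1}

```text
clock: 16.95
position: [0.4084, -0.1769, 0.0226]
ee_rot: [0.989, 0.15, 0.0, 0.0]
ft_force: [-0.8, 0.2, 5.6]
grip_width: 0.398
grasp_force: 39.8
```

>>> apply_moves:
  rows:
    - {"x": 0, "y": 0, "z": -10, "ax": 0, "ay": 0, "az": 0, "gripper": 1}
    - {"x": 0, "y": 0, "z": -30, "ax": 0, "ay": 0, "az": 0, "gripper": 1}
    - {"x": 0, "y": 0, "z": -40, "ax": 0, "ay": 0, "az": 0, "gripper": 1}
    - {"x": 0, "y": 0, "z": -40, "ax": 0, "ay": 0, "az": 0, "gripper": 1}
    - {"x": 0, "y": 0, "z": -30, "ax": 0, "ay": 0, "az": 0, "gripper": 1}

```text
clock: 17.37
position: [0.4083, -0.1766, 0.1758]
ee_rot: [0.989, 0.151, 0.001, 0.001]
ft_force: [1.4, -0.7, -1.1]
grip_width: 0.402
grasp_force: 40.3
```

```bash
python3 -c "
from h import *
go(.5731,.2293,.17)"
```

```text
tool mm [ 278.1 -338.5    5.7] rot [[0.95, 0.3, 0.0], [0.3, -0.95, -0.0], [0.0, 0.0, -1.0]] pos [ 0.4083 -0.1766  0.1758] t 17.3667
```

>>> apply_moves:
  rows:
    - {"x": 12, "y": -14, "z": 0, "ax": 0, "ay": 0, "az": 0, "gripper": 1}
    - {"x": 23, "y": -28, "z": 0, "ax": 0, "ay": 0, "az": 0, "gripper": 1}
    - {"x": 23, "y": -28, "z": 0, "ax": 0, "ay": 0, "az": 0, "gripper": 1}
    - {"x": 23, "y": -28, "z": 0, "ax": 0, "ay": 0, "az": 0, "gripper": 1}
    - {"x": 23, "y": -28, "z": 0, "ax": 0, "ay": 0, "az": 0, "gripper": 1}

```text
clock: 17.78
position: [0.47, -0.0239, 0.1728]
ee_rot: [0.989, 0.15, 0.0, 0.0]
ft_force: [0.9, -0.5, -0.7]
grip_width: 0.402
grasp_force: 40.3
```

>>> apply_moves:
  rows:
    - {"x": 23, "y": -28, "z": 0, "ax": 0, "ay": 0, "az": 0, "gripper": 1}
    - {"x": 23, "y": -28, "z": 0, "ax": 0, "ay": 0, "az": 0, "gripper": 1}
    - {"x": 23, "y": -28, "z": 0, "ax": 0, "ay": 0, "az": 0, "gripper": 1}
    - {"x": 23, "y": -28, "z": 0, "ax": 0, "ay": 0, "az": 0, "gripper": 1}
    - {"x": 23, "y": -28, "z": 0, "ax": 0, "ay": 0, "az": 0, "gripper": 1}

```text
clock: 18.2
position: [0.5383, 0.1438, 0.1726]
ee_rot: [0.989, 0.15, 0.0, 0.0]
ft_force: [0.8, -1.2, -1.1]
grip_width: 0.399
grasp_force: 40.3
```

>>> apply_moves:
  rows:
    - {"x": 23, "y": -28, "z": 0, "ax": 0, "ay": 0, "az": 0, "gripper": 1}
    - {"x": 23, "y": -28, "z": 0, "ax": 0, "ay": 0, "az": 0, "gripper": 1}
    - {"x": 14, "y": -16, "z": 0, "ax": 0, "ay": 0, "az": 0, "gripper": 1}
    - {"x": 0, "y": 0, "z": 0, "ax": 0, "ay": 0, "az": 0, "gripper": 1}
    - {"x": 0, "y": 0, "z": 0, "ax": 0, "ay": 0, "az": 0, "gripper": 1}

```text
clock: 18.62
position: [0.5734, 0.2302, 0.1719]
ee_rot: [0.988, 0.152, -0.001, -0.0]
ft_force: [1.0, -1.1, -1.4]
grip_width: 0.403
grasp_force: 40.3
```

```bash
python3 -c "
from h import *
go(.5731,.2293,.0315)"
```

```text
tool mm [ -0.4   0.9 140.4] rot [[0.95, 0.3, -0.0], [0.3, -0.95, 0.0], [-0.0, -0.0, -1.0]] pos [0.5734 0.2302 0.1719] t 18.6167
```

>>> apply_moves:
  rows:
    - {"x": 0, "y": 0, "z": 25, "ax": 0, "ay": 0, "az": 0, "gripper": 1}
    - {"x": 0, "y": 0, "z": 38, "ax": 0, "ay": 0, "az": 0, "gripper": 1}
    - {"x": 0, "y": 0, "z": 35, "ax": 0, "ay": 0, "az": 0, "gripper": 1}
    - {"x": 0, "y": 0, "z": 25, "ax": 0, "ay": 0, "az": 0, "gripper": 1}
    - {"x": 0, "y": 0, "z": 10, "ax": 0, "ay": 0, "az": 0, "gripper": 1}

```text
clock: 19.03
position: [0.5719, 0.2259, 0.0355]
ee_rot: [0.989, 0.15, -0.003, 0.001]
ft_force: [-0.2, -0.0, -0.4]
grip_width: 0.401
grasp_force: 40.3
```

>>> apply_moves:
  rows:
    - {"x": 0, "y": 0, "z": 4, "ax": 0, "ay": 0, "az": 0, "gripper": 1}
    - {"x": 0, "y": 0, "z": 2, "ax": 0, "ay": 0, "az": 0, "gripper": 1}
    - {"x": 0, "y": 0, "z": 1, "ax": 0, "ay": 0, "az": 0, "gripper": 1}
    - {"x": 0, "y": 0, "z": 0, "ax": 0, "ay": 0, "az": 0, "gripper": 1}
    - {"x": 0, "y": 0, "z": 0, "ax": 0, "ay": 0, "az": 0, "gripper": 1}

```text
clock: 19.45
position: [0.5748, 0.2292, 0.0336]
ee_rot: [0.989, 0.15, 0.001, -0.0]
ft_force: [0.2, -0.2, -0.3]
grip_width: 0.402
grasp_force: 40.3
```

>>> apply_moves:
  rows:
    - {"x": 0, "y": 0, "z": 2, "ax": 0, "ay": 0, "az": 0, "gripper": 1}
    - {"x": 0, "y": 0, "z": 1, "ax": 0, "ay": 0, "az": 0, "gripper": 1}
    - {"x": 0, "y": 0, "z": 0, "ax": 0, "ay": 0, "az": 0, "gripper": 1}
    - {"x": 0, "y": 0, "z": 0, "ax": 0, "ay": 0, "az": 0, "gripper": 1}
    - {"x": 0, "y": 0, "z": 0, "ax": 0, "ay": 0, "az": 0, "gripper": 1}

```text
clock: 19.87
position: [0.5753, 0.2293, 0.0316]
ee_rot: [0.989, 0.15, 0.002, 0.0]
ft_force: [-4.0, -3.5, 15.5]
grip_width: 0.403
grasp_force: 41.9
```

>>> apply_moves:
  rows:
    - {"x": 0, "y": 0, "z": -1, "ax": 0, "ay": 0, "az": 0, "gripper": 0.55}
    - {"x": 0, "y": 0, "z": 0, "ax": 0, "ay": 0, "az": 0, "gripper": 0.4}
    - {"x": 0, "y": 0, "z": 0, "ax": 0, "ay": 0, "az": 0, "gripper": 0.35}
    - {"x": 0, "y": 0, "z": 0, "ax": 0, "ay": 0, "az": 0, "gripper": 0.35}
    - {"x": 0, "y": 0, "z": -10, "ax": 0, "ay": 0, "az": 0, "gripper": 0.35}

```text
clock: 20.28
position: [0.5727, 0.2283, 0.0384]
ee_rot: [0.989, 0.15, -0.002, 0.0]
ft_force: [0.3, -0.1, -0.4]
grip_width: 0.651
grasp_force: 0.0
```

>>> apply_moves:
  rows:
    - {"x": 0, "y": 0, "z": -25, "ax": 0, "ay": 0, "az": 0, "gripper": 0.35}
    - {"x": 0, "y": 0, "z": -40, "ax": 0, "ay": 0, "az": 0, "gripper": 0.25}
    - {"x": 0, "y": 0, "z": -40, "ax": 0, "ay": 0, "az": 0, "gripper": 0.25}
    - {"x": 0, "y": 0, "z": -30, "ax": 0, "ay": 0, "az": 0, "gripper": 0.25}
    - {"x": 0, "y": 0, "z": 0, "ax": 0, "ay": 0, "az": 0, "gripper": 0.25}

```text
clock: 20.7
position: [0.5765, 0.2309, 0.183]
ee_rot: [0.989, 0.15, 0.005, -0.001]
ft_force: [1.2, 0.7, 1.0]
grip_width: 0.753
grasp_force: 0.0
```

```bash
python3 -c "
from h import *
go(.603,-.0665,.175)
i=camera('side')['color'][20:260,180:420,::-1]
cv2.imwrite('pics/s9.png',cv2.resize(i,None,fx=2.4,fy=2.4))"
```

```text
tool mm [-63.2 291.8   7.1] rot [[0.95, 0.3, 0.01], [0.3, -0.95, 0.0], [0.01, -0.0, -1.0]] pos [0.5765 0.2309 0.183 ] t 20.7
```

View pics/s9.png

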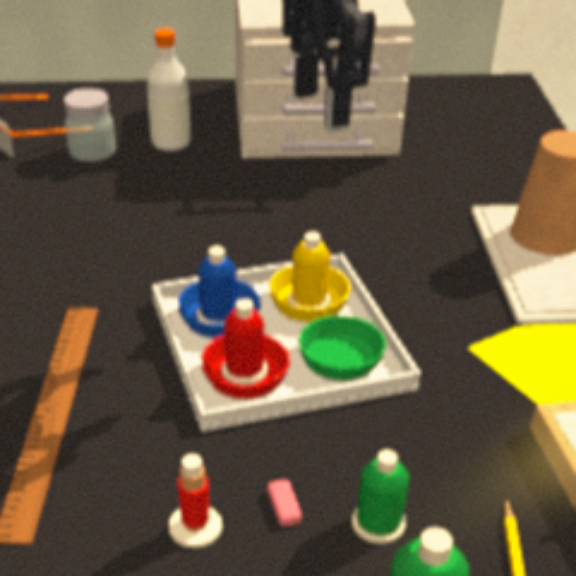

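Yellow stands in its cup at (311,275) in the crop. Next is the 75 mm green.

>>> apply_moves:
  rows:
    - {"x": -7, "y": 32, "z": 0, "ax": 0, "ay": 0, "az": 0, "gripper": 0.25}
    - {"x": -7, "y": 32, "z": 0, "ax": 0, "ay": 0, "az": 0, "gripper": 0.25}
    - {"x": -7, "y": 32, "z": 0, "ax": 0, "ay": 0, "az": 0, "gripper": 0.25}
    - {"x": -7, "y": 32, "z": 0, "ax": 0, "ay": 0, "az": 0, "gripper": 0.25}
    - {"x": -7, "y": 32, "z": 0, "ax": 0, "ay": 0, "az": 0, "gripper": 0.25}

```text
clock: 21.17
position: [0.5874, 0.064, 0.1743]
ee_rot: [0.989, 0.15, -0.001, 0.0]
ft_force: [1.1, 0.2, 0.3]
grip_width: 0.75
grasp_force: 0.0
```

>>> apply_moves:
  rows:
    - {"x": -7, "y": 32, "z": 0, "ax": 0, "ay": 0, "az": 0, "gripper": 0.25}
    - {"x": -7, "y": 32, "z": 0, "ax": 0, "ay": 0, "az": 0, "gripper": 0.25}
    - {"x": -7, "y": 32, "z": 0, "ax": 0, "ay": 0, "az": 0, "gripper": 0.25}
    - {"x": -5, "y": 32, "z": 0, "ax": 0, "ay": 0, "az": 0, "gripper": 0.25}
    - {"x": 0, "y": 4, "z": 0, "ax": 0, "ay": 0, "az": 0, "gripper": 0.25}

```text
clock: 21.58
position: [0.6019, -0.076, 0.1738]
ee_rot: [0.989, 0.146, -0.001, 0.001]
ft_force: [-0.4, -1.8, 0.1]
grip_width: 0.747
grasp_force: 0.0
```

>>> apply_moves:
  rows:
    - {"x": 0, "y": 0, "z": 25, "ax": 0, "ay": 0, "az": 0, "gripper": 0.25}
    - {"x": 0, "y": 0, "z": 25, "ax": 0, "ay": 0, "az": 0, "gripper": 0.25}
    - {"x": 0, "y": 0, "z": 10, "ax": 0, "ay": 0, "az": 0, "gripper": 0.25}
    - {"x": 0, "y": 0, "z": 0, "ax": 0, "ay": 0, "az": 0, "gripper": 0.25}
    - {"x": 0, "y": 0, "z": 0, "ax": 0, "ay": 0, "az": 0, "gripper": 0.25}

```text
clock: 22.0
position: [0.6022, -0.0676, 0.1151]
ee_rot: [0.989, 0.151, -0.0, -0.0]
ft_force: [-0.2, 0.7, -0.2]
grip_width: 0.751
grasp_force: 0.0
```

```bash
python3 -c "
from h import *
go(.603,-.0665,.022)"
```

```text
tool mm [ 1.2 -0.8 93.1] rot [[0.95, 0.3, -0.0], [0.3, -0.95, 0.0], [-0.0, -0.0, -1.0]] pos [ 0.6022 -0.0676  0.1151] t 22.0
```

>>> apply_moves:
  rows:
    - {"x": 1, "y": -1, "z": 25, "ax": 0, "ay": 0, "az": 0, "gripper": 0.25}
    - {"x": 0, "y": 0, "z": 35, "ax": 0, "ay": 0, "az": 0, "gripper": 0.25}
    - {"x": 0, "y": 0, "z": 22, "ax": 0, "ay": 0, "az": 0, "gripper": 0.25}
    - {"x": 0, "y": 0, "z": 10, "ax": 0, "ay": 0, "az": 0, "gripper": 0.25}
    - {"x": 0, "y": 0, "z": 0, "ax": 0, "ay": 0, "az": 0, "gripper": 0.25}

```text
clock: 22.42
position: [0.6025, -0.0666, 0.0222]
ee_rot: [0.989, 0.15, -0.001, -0.0]
ft_force: [0.1, -0.4, -0.1]
grip_width: 0.747
grasp_force: 0.0
```

>>> apply_moves:
  rows:
    - {"x": 0, "y": 0, "z": 0, "ax": 0, "ay": 0, "az": 0, "gripper": 0.4}
    - {"x": 0, "y": 0, "z": 0, "ax": 0, "ay": 0, "az": 0, "gripper": 0.55}
    - {"x": 0, "y": 0, "z": 0, "ax": 0, "ay": 0, "az": 0, "gripper": 0.8}
    - {"x": 0, "y": 0, "z": 0, "ax": 0, "ay": 0, "az": 0, "gripper": 1}
    - {"x": 0, "y": 0, "z": 0, "ax": 0, "ay": 0, "az": 0, "gripper": 1}

```text
clock: 22.83
position: [0.6048, -0.0667, 0.0256]
ee_rot: [0.989, 0.15, 0.002, 0.001]
ft_force: [-0.7, 1.2, 7.8]
grip_width: 0.4
grasp_force: 39.7
```

>>> apply_moves:
  rows:
    - {"x": 0, "y": 0, "z": -10, "ax": 0, "ay": 0, "az": 0, "gripper": 1}
    - {"x": 0, "y": 0, "z": -30, "ax": 0, "ay": 0, "az": 0, "gripper": 1}
    - {"x": 0, "y": 0, "z": -40, "ax": 0, "ay": 0, "az": 0, "gripper": 1}
    - {"x": 0, "y": 0, "z": -40, "ax": 0, "ay": 0, "az": 0, "gripper": 1}
    - {"x": 0, "y": 0, "z": -30, "ax": 0, "ay": 0, "az": 0, "gripper": 1}

```text
clock: 23.25
position: [0.6039, -0.0665, 0.178]
ee_rot: [0.989, 0.15, 0.002, 0.001]
ft_force: [1.3, -0.7, -0.6]
grip_width: 0.398
grasp_force: 40.2
```

```bash
python3 -c "
from h import *
go(.5947,.138,.17)"
```

```text
tool mm [  52.1 -198.     7.9] rot [[0.95, 0.3, 0.0], [0.3, -0.95, -0.0], [0.0, 0.0, -1.0]] pos [ 0.6039 -0.0665  0.178 ] t 23.25
```

>>> apply_moves:
  rows:
    - {"x": 5, "y": -18, "z": 0, "ax": 0, "ay": 0, "az": 0, "gripper": 1}
    - {"x": 8, "y": -33, "z": 0, "ax": 0, "ay": 0, "az": 0, "gripper": 1}
    - {"x": 9, "y": -33, "z": 0, "ax": 0, "ay": 0, "az": 0, "gripper": 1}
    - {"x": 9, "y": -33, "z": 0, "ax": 0, "ay": 0, "az": 0, "gripper": 1}
    - {"x": 8, "y": -33, "z": 0, "ax": 0, "ay": 0, "az": 0, "gripper": 1}

```text
clock: 23.67
position: [0.5957, 0.0895, 0.1747]
ee_rot: [0.989, 0.15, 0.001, 0.0]
ft_force: [0.7, -0.2, -0.6]
grip_width: 0.401
grasp_force: 40.2
```

>>> apply_moves:
  rows:
    - {"x": 8, "y": -30, "z": 0, "ax": 0, "ay": 0, "az": 0, "gripper": 1}
    - {"x": 5, "y": -18, "z": 0, "ax": 0, "ay": 0, "az": 0, "gripper": 1}
    - {"x": 0, "y": 0, "z": 0, "ax": 0, "ay": 0, "az": 0, "gripper": 1}
    - {"x": 0, "y": 0, "z": 0, "ax": 0, "ay": 0, "az": 0, "gripper": 1}
    - {"x": 0, "y": 0, "z": 0, "ax": 0, "ay": 0, "az": 0, "gripper": 1}

```text
clock: 24.08
position: [0.5942, 0.1366, 0.1738]
ee_rot: [0.989, 0.15, 0.0, 0.0]
ft_force: [0.4, -0.2, -1.2]
grip_width: 0.401
grasp_force: 40.2
```

```bash
python3 -c "
from h import *
go(.5947,.138,.0345)"
```

```text
tool mm [  0.8  -1.3 139.3] rot [[0.96, 0.3, 0.0], [0.3, -0.96, -0.0], [0.0, 0.0, -1.0]] pos [0.5942 0.1366 0.1738] t 24.0833
```

>>> apply_moves:
  rows:
    - {"x": 0, "y": -1, "z": 25, "ax": 0, "ay": 0, "az": 0, "gripper": 1}
    - {"x": 0, "y": 0, "z": 38, "ax": 0, "ay": 0, "az": 0, "gripper": 1}
    - {"x": 0, "y": 0, "z": 35, "ax": 0, "ay": 0, "az": 0, "gripper": 1}
    - {"x": 0, "y": 0, "z": 25, "ax": 0, "ay": 0, "az": 0, "gripper": 1}
    - {"x": 0, "y": 0, "z": 10, "ax": 0, "ay": 0, "az": 0, "gripper": 1}

```text
clock: 24.5
position: [0.5918, 0.1359, 0.0364]
ee_rot: [0.989, 0.149, -0.003, 0.001]
ft_force: [-0.1, -1.4, -0.6]
grip_width: 0.398
grasp_force: 40.2
```

>>> apply_moves:
  rows:
    - {"x": 0, "y": 0, "z": 4, "ax": 0, "ay": 0, "az": 0, "gripper": 1}
    - {"x": 0, "y": 0, "z": 2, "ax": 0, "ay": 0, "az": 0, "gripper": 1}
    - {"x": 0, "y": 0, "z": 1, "ax": 0, "ay": 0, "az": 0, "gripper": 1}
    - {"x": 0, "y": 0, "z": 0, "ax": 0, "ay": 0, "az": 0, "gripper": 1}
    - {"x": 0, "y": 0, "z": 0, "ax": 0, "ay": 0, "az": 0, "gripper": 1}

```text
clock: 24.92
position: [0.5947, 0.1388, 0.0347]
ee_rot: [0.989, 0.15, 0.001, 0.0]
ft_force: [-0.0, -0.7, 2.6]
grip_width: 0.394
grasp_force: 40.5
```

Just touching. Releasing.

>>> apply_moves:
  rows:
    - {"x": 0, "y": 0, "z": 0, "ax": 0, "ay": 0, "az": 0, "gripper": 0.55}
    - {"x": 0, "y": 0, "z": 0, "ax": 0, "ay": 0, "az": 0, "gripper": 0.4}
    - {"x": 0, "y": 0, "z": 0, "ax": 0, "ay": 0, "az": 0, "gripper": 0.35}
    - {"x": 0, "y": 0, "z": 0, "ax": 0, "ay": 0, "az": 0, "gripper": 0.35}
    - {"x": 0, "y": 0, "z": -10, "ax": 0, "ay": 0, "az": 0, "gripper": 0.35}

```text
clock: 25.33
position: [0.5924, 0.1383, 0.0417]
ee_rot: [0.989, 0.15, -0.001, 0.0]
ft_force: [-0.3, 0.2, -0.3]
grip_width: 0.652
grasp_force: 0.0
```

>>> apply_moves:
  rows:
    - {"x": 0, "y": 0, "z": -25, "ax": 0, "ay": 0, "az": 0, "gripper": 0.35}
    - {"x": 0, "y": 0, "z": -40, "ax": 0, "ay": 0, "az": 0, "gripper": 0.3}
    - {"x": 0, "y": 0, "z": -40, "ax": 0, "ay": 0, "az": 0, "gripper": 0.3}
    - {"x": 0, "y": 0, "z": -40, "ax": 0, "ay": 0, "az": 0, "gripper": 0.3}
    - {"x": 0, "y": 0, "z": 0, "ax": 0, "ay": 0, "az": 0, "gripper": 0.3}

```text
clock: 25.75
position: [0.5969, 0.1404, 0.1976]
ee_rot: [0.989, 0.15, 0.006, -0.0]
ft_force: [1.3, 0.4, 0.4]
grip_width: 0.697
grasp_force: 0.0
```

>>> apply_moves:
  rows:
    - {"x": 0, "y": 0, "z": 0, "ax": 0, "ay": 0, "az": 0, "gripper": 0.3}
    - {"x": 0, "y": 0, "z": 0, "ax": 0, "ay": 0, "az": 0, "gripper": 0.3}
    - {"x": 0, "y": 0, "z": 0, "ax": 0, "ay": 0, "az": 0, "gripper": 0.3}
    - {"x": 0, "y": 0, "z": 0, "ax": 0, "ay": 0, "az": 0, "gripper": 0.3}
    - {"x": 0, "y": 0, "z": 0, "ax": 0, "ay": 0, "az": 0, "gripper": 0.3}

```text
clock: 26.17
position: [0.5931, 0.1385, 0.187]
ee_rot: [0.989, 0.15, -0.001, 0.0]
ft_force: [0.6, 0.1, 0.2]
grip_width: 0.703
grasp_force: 0.0
```

```bash
python3 -c "
from h import *
i=camera('side')['color'][:,:,::-1]
cv2.imwrite('pics/s10.png',i[:,100:460])"
```

```text
(no output)
```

View pics/s10.png

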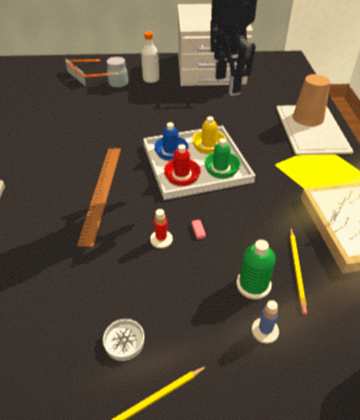

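All four full spools stand upright in their own cups, and the worn spools and the big green one haven't moved.

```bash
python3 -c "
from workcell import *
print(hand_in())"
```

```text
the job is handed in; nothing more can be done
None
```

I handed the job in at about 26 s: all four full spools stand upright in the cups of their own colours, and both worn spools and the oversized green one were left where they stood.

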